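# Empty the tipping waste tray and push the stray tin into the hanging bin

### The job

Clear the rubbish at the worktop into the bin that hangs on its front edge. Press down the thumb ear of the steel tipping tray so that the yoghurt tub and the napkin pack slide off its open front into the bin, and let the tray swing back level. Also push the empty tin that was left standing on the worktop right of the tray over the front edge into the same bin, without picking it up. Leave the mug, kitchen timer, spice jar and sauce bottle where they stand.

Things in the scene. Friction and masses are not known exactly. Their poses are not given: they have to be found in the camera images.
- tray (a joint): Hinge of the tipping tray, rad: 0 level (rest), growing as its open front end sinks, stop at 0.72. Steel pan, 30 mm walls at back and sides, none at the front (-x), pivoted between the dark steel cheeks of a cradle fixed to the worktop. About 6 N down on the ear tips it; a counterweight brings it back level when released. Smooth: things start sliding at 0.27 to 0.42 rad.
- tray_floor (a point): Point on the pivot axis, mid-width, on the tray floor's top, 85 mm above the worktop; axes turn with the tray (level: x back, y left, z up). The floor reaches 95 mm forward (-x) to the open lip, 76 mm back, 90 mm to each side; walls 4 mm thick; cheeks 106 mm to each side, tops 114 mm above the worktop. The lip stands 25 mm beyond the worktop's edge.
- tray_ear (a point): Thumb ear for pressing: a flat ribbed plate 46 (x) x 40 (y) x 4 mm on the tray's left (+y) wall, in front of the pivot. Point: on its top, near its middle, 47 mm in front, 116 mm left, 32 mm above tray_floor when level (117 mm above the worktop); 18 mm from its outer (left) and 22 mm from its inner edge. Tipping to the stop sinks it 39 mm and moves it 9 mm forward.
- bin: Grey plastic bin hung on a rail at the worktop's front edge, fixed: 168 (x) x 460 (y) x 150 (z) mm, walls and floor 4 mm, open top. Origin: on the worktop's front edge, level with its top, at the middle of the bin's length; the bin lies from 11 to 180 mm in front of it (-x), its rim 14 mm and its underside 164 mm below. It spans the tray's front and the strip of worktop right of it.
- tub: White, red and blue yoghurt tub, diameter 72, height 71 mm, empty (about 50 g), standing on the tray beside the pack, left or right of it. Origin: centre of its underside.
- pack: Flat purple napkin pack, 71 (its x) x 54 (its y) x 30 mm, about 50 g, lying on the tray beside the tub. Origin: centre of its underside.
- tin: Short ring-pull food tin with a green label, diameter 76, height 58 mm, empty (about 60 g), standing on the worktop right of the tray near the front edge. Origin: centre of its underside. Microwave knobs behind it stand out to x = 0.519, from 140 mm up: reach behind the tin with the gripper's body leaning a little (0.2 rad) back to the robot.
- mug: Cream and beige mug with a handle, 78 across, 113 with the handle, 100 mm high, on the worktop right of the tin, in front of the oven, whose door handle stands out to x = 0.50 about 0.3 m up (from y = -0.15 to the right); bystander. Origin: centre of its underside.
- timer: Round red and white kitchen timer, 70 across, 40 mm high, in the gap between microwave and oven; bystander. Origin: centre of its underside.
- spice_jar: Slim spice jar with a black cap, 41 across, 105 mm high, at the back left beside the microwave door; bystander. Origin: centre of its underside.
- bottle: Sauce bottle with a green cap, 83 x 50 x 182 mm, standing behind the timer in the gap between microwave and oven; bystander. Origin: centre of its underside.

How it is judged (in metres and radians):
On the way:
1. the fingers press down on the ear and tip the tray with the pack and the tub still on it (value of joint tray above 0.2 rad and y of the grasp point in the frame of tray_ear between -0.03 and 0.03 m and z of the grasp point in the frame of tray_ear below 0.04 m and x of pack in the frame of tray_floor between -0.06 and 0.08 m and y of pack in the frame of tray_floor between -0.1 and 0.1 m and z of pack in the frame of tray_floor between -0.01 and 0.03 m and x of tub in the frame of tray_floor between -0.06 and 0.08 m and y of tub in the frame of tray_floor between -0.1 and 0.1 m and z of tub in the frame of tray_floor between -0.01 and 0.03 m).
At the end, for the whole second after the job is handed in: Tin, tub and pack all lie inside the bin, below its rim, settled (slower than 0.1 m/s), and the tray is back level (within 0.06 rad) (x of tin in the frame of bin between -0.18 and -0.011 m and y of tin in the frame of bin between -0.23 and 0.23 m and z of tin in the frame of bin between -0.17 and -0.016 m and linear speed of each of tin, tub, pack below 0.1 m/s and x of tub in the frame of bin between -0.18 and -0.011 m and y of tub in the frame of bin between -0.23 and 0.23 m and z of tub in the frame of bin between -0.17 and -0.016 m and x of pack in the frame of bin between -0.18 and -0.011 m and y of pack in the frame of bin between -0.23 and 0.23 m and z of pack in the frame of bin between -0.17 and -0.016 m and value of joint tray below 0.06 rad); the robot touches nothing.
It fails at once if the mug is moved by more than 40 mm (distance of mug from where it was at the start of the episode above 0.04 m).
It fails at once if the kitchen timer is moved by more than 40 mm (distance of timer from where it was at the start of the episode above 0.04 m).
It fails at once if the spice jar is moved by more than 40 mm (distance of spice_jar from where it was at the start of the episode above 0.04 m).
It fails at once if the sauce bottle is moved by more than 40 mm (distance of bottle from where it was at the start of the episode above 0.04 m).
It fails at once if the tin is lifted more than 60 mm off the worktop (height (world z) of tin above 0.06 m).
It also fails if it takes over 48 s, if anything falls off the work surface, if the arm or the gripper's body presses on something with over 40 N, if the wrist force passes 120 N, or if a joint passes its speed limit or range.

### The arm

A 6-joint arm with a two-finger parallel gripper is mounted at the origin on a cart in front of the work surface, level with it; the furniture and walls round the work are solid. World frame = base frame: x ahead of the robot, y to its left, z up, the work surface at z = 0. Lengths are in m, angles in degrees, forces in N, time in s.
With the tool pointing down it reaches from about 0.25 to 0.725 m from the base axis. Payload 9.7 kg.
Tool frame: the origin (TCP) lies between the finger pads; the fingertips stand 25 mm ahead of it and the grasp point (between the pads) lies 6 mm ahead of it; z points along the fingers, y is the line along which they close (so a half turn about z gives the same grasp; the last joint's range is limited). The gripper opens to 85 mm and grips with 20 to 120 N. Pads are 22 mm wide; open, the fingers measure 114 mm over their backs; the gripper's body (76 mm by 85 mm) begins 54 mm behind the grasp point. The pads swing forward as they close: fully open they stand 13 mm farther back than shut.
Start: joints at [-76.089, 4.979, 10.078, 95.1, 0, 90], TCP at [0.132, -0.534, 0.256] pointing down, gripper open.
Joint ranges: [-179.16, 179.16], [-48.56, 103.87], [-65.8, 70.77], [-126.05, 130.52], [-82.76, 87.17], [-180, 180]. Speed limits (degrees/s): [127.2, 127.2, 147.25, 180, 180, 180].

### API

Orientations are given as [roll, pitch, yaw] about the fixed x, y, z axes, in that order (R = Rz(yaw) Ry(pitch) Rx(roll)).
In Python, from workcell import bot, camera, camera_info gives the robot as it stands (bot), with the cameras as plain functions.
- The arm moves only by the shell command python3 drive.py 'ROWS' [FORCE]. ROWS is 1 to 5 rows, parted by a bar, with the numbers parted by spaces; each row has 5 numbers: dx, dy, dz in a scale on which 1.0 is 80 cm, then a turn about the tool's z in a scale on which 1.0 is 45 degrees, then the finger opening in m; each row is the pose to reach, as a shift and turn from the pose commanded when the command began, along the tool's axes at that moment; what a row does not reach only later rows make up. A row lasts 1/12 s, in which the tool goes at most 0.0417 m and 7.16 degrees, less where a joint would pass 70% of its speed; a pose out of reach is approached as far as the arm can. The fingers move at their own pace and stop on an object; FORCE is the grip in N (left out, the last holds). Time passes only in rows, so rows that do not move let the fingers close. It prints the time, the measured TCP pose, the force, the opening and the grip force at its end. Input that does not fit is refused with a message, and nothing moves.
- bot.get_obs(): the state, without advancing time (a new reading comes with each control period).
- camera(name): name is "scene" or "top"; returns the picture (480x640x3 uint8, blue, green, red); there is no depth.
- camera_info(name): a dict with "mtx" (3x3 intrinsics, pixels), "extrinsics" (4x4, takes a point from camera to world coordinates). Camera axes: x right, y down, z forward; pixel columns grow to the right and rows downward; lengths in m; the calibration is good to about 2 mm. A picture is of the moment at which its call begins. camera_info takes no time and is no camera call.
- bot.job_done(): hands the job in; it is judged then, once.
The state is a dict: "time": time; "q": joint angles; "qd": joint speeds; "joint_efforts": joint torques, N m; "ee_pos": TCP position; "tcp_rot": TCP orientation; "wrist_force": force on the tool from outside, world axes, zero at the start; "torque": the same for the moment, N m; "opening": finger opening in m; "grasp_force": force on a finger pad.
Only numpy, scipy, OpenCV 4.12 (cv2) and the standard library are available. Lean on these libraries where they do the work, as an engineer would, in place of code of your own. Each camera call takes 0.05 s, during which the arm holds its last target. There are 200 camera calls.

## Working session

There is one attempt and no reset: what is moved stays moved. The work goes in short steps, Python scripts to look and compute and a shell command to move; the robot and the scene stay as the last step left them, time stands still between calls to the robot, and variables do not carry over. Pictures are saved under pics/ and viewed, at most 10 in all, crops included, and the job is handed in when it is done.

```bash
ls; mkdir -p pics; python3 - <<'E'
from workcell import bot, camera, camera_info
import cv2
for n in("scene","top"):
    cv2.imwrite(f"pics/{n}0.png",camera(n)); i=camera_info(n); print(n,i["mtx"],i["extrinsics"])
o=bot.get_obs(); print(o["time"],o["ee_pos"],o["tcp_rot"])
E
```

```text
drive.py
pics
workcell.py
scene [[529.20501797   0.         317.92965918]
 [  0.         529.20501797 241.66271649]
 [  0.           0.           1.        ]] [[-4.69512580e-01 -6.82517429e-01  5.60114181e-01 -2.42569130e-01]
 [-8.82925134e-01  3.63710128e-01 -2.96914383e-01  4.79537945e-01]
 [-1.06995909e-03 -6.33943926e-01 -7.73378273e-01  1.18452617e+00]
 [ 0.00000000e+00  0.00000000e+00  0.00000000e+00  1.00000000e+00]]
top [[514.34362752   0.         317.75094864]
 [  0.         514.34362752 235.96235548]
 [  0.           0.           1.        ]] [[-0.02432432 -0.98717128  0.15780111  0.32769576]
 [-0.99966736  0.02266488 -0.01230734  0.0475154 ]
 [ 0.00857291 -0.15804798 -0.98739422  1.53470068]
 [ 0.          0.          0.          1.        ]]
0.1 [ 0.13219754 -0.53369921  0.25568002] [-1.79934353e+02  4.00591694e-04  1.39110709e+01]
```

View pics/scene0.png

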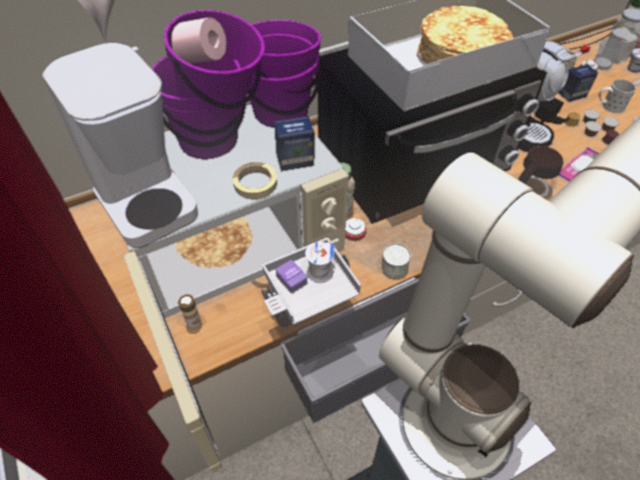

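View pics/top0.png

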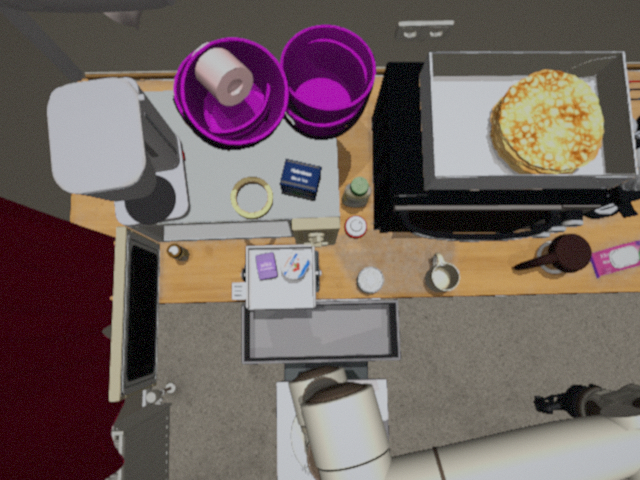

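The scene view shows the tray at about (310,280), the ear at (275,300) and the tin at (396,262). In the top view the ear is at (239,291), the tin at (370,280) and the mug at (445,277). I'll enlarge both for exact pixels.

```bash
python3 - <<'E'
import cv2
a=cv2.imread("pics/scene0.png")[215:335,255:415]; cv2.imwrite("pics/sc.png",cv2.resize(a,None,fx=5,fy=5,interpolation=2))
a=cv2.imread("pics/top0.png")[220:320,225:395]; cv2.imwrite("pics/tc.png",cv2.resize(a,None,fx=4.7,fy=4.7,interpolation=2))
E
```

```text
(no output)
```

View pics/sc.png

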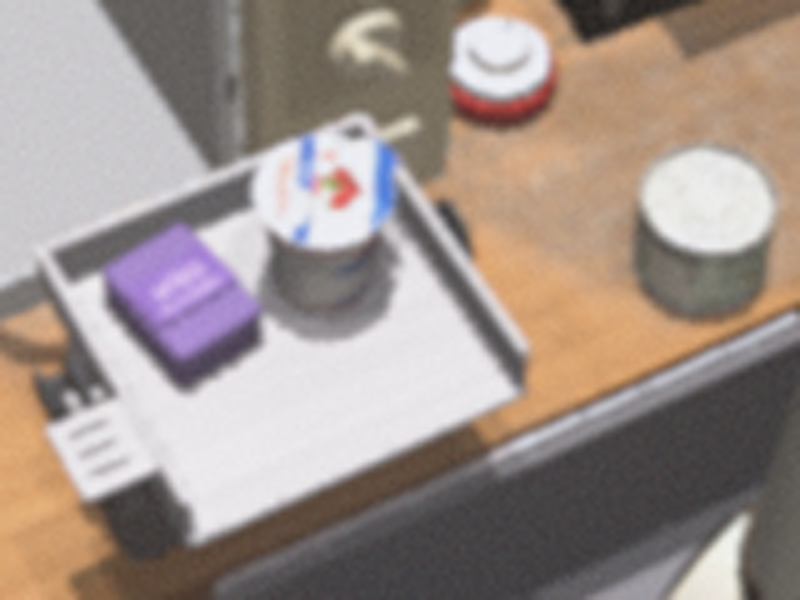

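View pics/tc.png

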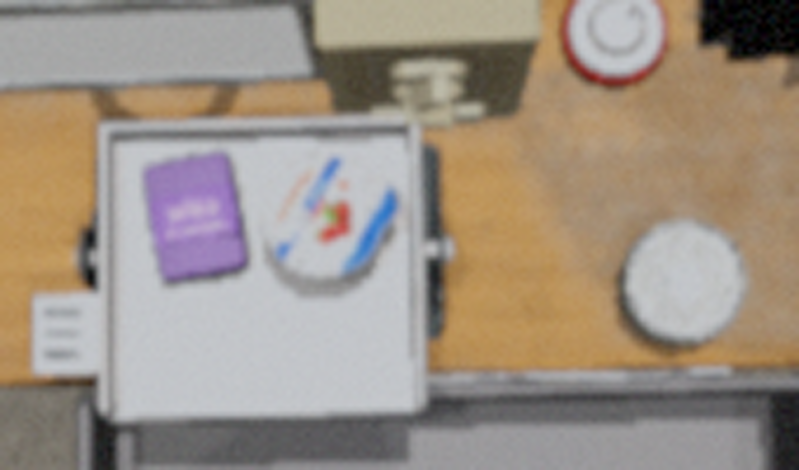

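```bash
cat > h.py <<'E'
from workcell import bot, camera, camera_info
import numpy as np
I={n:camera_info(n) for n in("scene","top")}
def ray(n,uv):
    E=np.array(I[n]["extrinsics"]);d=E[:3,:3]@np.linalg.solve(np.array(I[n]["mtx"]),[*uv,1.]);return E[:3,3],d/np.linalg.norm(d)
def atz(n,uv,z):
    c,d=ray(n,uv);return c+d*(z-c[2])/d[2]
def tri(a,b):
    A=0;B=0
    for n,uv in(("scene",a),("top",b)):
        c,d=ray(n,uv);P=np.eye(3)-np.outer(d,d);A=A+P;B=B+P@c
    return np.linalg.solve(A,B)
S=lambda x,y:(255+(x+.5)/5-.5,215+(y+.5)/5-.5)
T=lambda x,y:(225+(x+.5)/4.7-.5,220+(y+.5)/4.7-.5)
E
python3 - <<'E'
from h import *
np.set_printoptions(precision=4,suppress=True)
print("ear",tri(S(106,450),T(66,334)),atz("top",T(66,334),.117),atz("scene",S(106,450),.117))
print("tin",tri(S(706,200),T(685,280)),atz("top",T(685,280),.058),atz("scene",S(706,200),.058))
print("lipL",tri(S(195,543),T(108,420)),"lipR",tri(S(522,392),T(424,417)))
print("backL",tri(S(42,252),T(99,124)),"backR",tri(S(362,118),T(418,118)))
print("edge",atz("top",T(600,374),0),"mug",atz("top",(445,277),.1),"timer",atz("top",(356,227),.04))
print("packtop",tri(S(183,297),T(195,218)),"tubtop",tri(S(325,190),T(335,215)))
E
```

```text
ear [0.407  0.2496 0.1176] [0.4074 0.2503 0.117 ] [0.4069 0.2489 0.117 ]
tin [ 0.4351 -0.1185  0.0566] [ 0.4346 -0.1188  0.058 ] [ 0.4347 -0.1172  0.058 ]
lipL [0.3571 0.2286 0.0896] lipR [0.3563 0.0445 0.0889]
backL [0.5295 0.2291 0.1175] backR [0.5302 0.0425 0.116 ]
edge [ 0.3808 -0.0693  0.    ] mug [ 0.4327 -0.3232  0.1   ] timer [ 0.5908 -0.0847  0.04  ]
packtop [0.4742 0.1752 0.1107] tubtop [0.4714 0.0934 0.1509]
```

The triangulated positions agree with the stated heights:

| Thing | Position or value (m) |
|---|---|
| Ear | (0.405, 0.251, 0.117) |
| Tin | (0.435, -0.118) |
| Worktop edge | x ≈ 0.380 |

The tool cannot lean. I'll straddle the tin along x and push it with the rear finger first, then finish with shut fingers behind it.

Units first: shifts go in shares of 80 cm and turns go in shares of 45 degrees. So 0.16 m / 0.8 = 0.2, -0.12 m / 0.8 = -0.15, -35 degrees / 45 = -0.7778.

```bash
cat > go.py <<'E'
import sys
from h import *
from scipy.spatial.transform import Rotation as R
o=bot.get_obs();r=R.from_euler('xyz',o["tcp_rot"],degrees=True)
t=np.array([float(v) for v in sys.argv[1:4]]);d=r.inv().apply(t-o["ee_pos"])
print("shift",d.round(4),"turn",round(o["tcp_rot"][2]-float(sys.argv[4]),1),"t",o["time"],"q",np.round(o["q"],1))
E
python3 drive.py '0.05 -0.0375 0 -0.1556 0.085 | 0.0875 -0.075 0 -0.3111 0.085 | 0.125 -0.1125 0 -0.4667 0.085 | 0.1625 -0.15 0 -0.6222 0.085 | 0.2 -0.175 0 -0.7778 0.085'; python3 go.py .436 -.118 .15 90
```

```text
time: 0.52
ee_pos: [0.2508, -0.3611, 0.2561]
tcp_rot: [-180.0, -0.0, 49.2]
wrist_force: [0.2, -0.4, -0.1]
opening: 0.085
grasp_force: 0.0
shift [ 0.3051 -0.0186  0.1061] turn -40.8 t 0.5167 q [-55.2 -10.   -4.4  95.6  -0.   75.6]
```

To row units: 0.2 m / 0.8 = 0.25, 0.16 m / 0.8 = 0.2, -35 degrees / 45 = -0.7778.

```bash
python3 drive.py '0.05 0 0 -0.1556 0.085 | 0.1 0 0 -0.3111 0.085 | 0.15 0 0 -0.4667 0.085 | 0.2 -0.0125 0 -0.6222 0.085 | 0.25 -0.0125 0 -0.7778 0.085'; python3 drive.py '0.0375 0.0375 0 -0.1111 0.085 | 0.0875 0.05 0 -0.1222 0.085 | 0.0875 0.0625 0.0375 -0.1222 0.085 | 0.0875 0.0625 0.0625 -0.1222 0.085 | 0.0875 0.0625 0.0625 -0.1222 0.085' >/dev/null; python3 go.py .436 -.118 .05 90
```

```text
time: 0.93
ee_pos: [0.3747, -0.2036, 0.2564]
tcp_rot: [-180.0, -0.0, 84.3]
wrist_force: [-0.4, -1.0, -0.4]
opening: 0.0849
grasp_force: 0.0
shift [0.0219 0.0058 0.1521] turn -0.5 t 1.35 q [-18.   -8.7  -9.2  89.8  -0.   72.4]
```

To row units: 0.09 m / 0.8 = 0.1125, 0.06 m / 0.8 = 0.075, -0.5 degrees / 45 = -0.0111.

```bash
python3 drive.py '0.025 0.0075 0.0375 -0.0111 0.085 | 0.0275 0.0075 0.075 -0.0111 0.085 | 0.0275 0.0075 0.1125 -0.0111 0.085 | 0.0275 0.0075 0.1125 -0.0111 0.085 | 0.0275 0.0075 0.1125 -0.0111 0.085'; python3 go.py .436 -.118 .04 90; python3 - <<'E'
from workcell import bot, camera, camera_info
import cv2
a=camera("scene")[190:310,320:480]; cv2.imwrite("pics/s2.png",cv2.resize(a,None,fx=5,fy=5,interpolation=2))
E
```

```text
time: 1.77
ee_pos: [0.4374, -0.1198, 0.1167]
tcp_rot: [-179.9, -0.0, 89.9]
wrist_force: [0.2, -0.4, 1.4]
opening: 0.0849
grasp_force: 0.0
shift [ 0.0018 -0.0012  0.0767] turn -0.1 t 1.7667 q [-15.3  -8.6 -18.6  80.1  -0.   74.8]
```

View pics/s2.png

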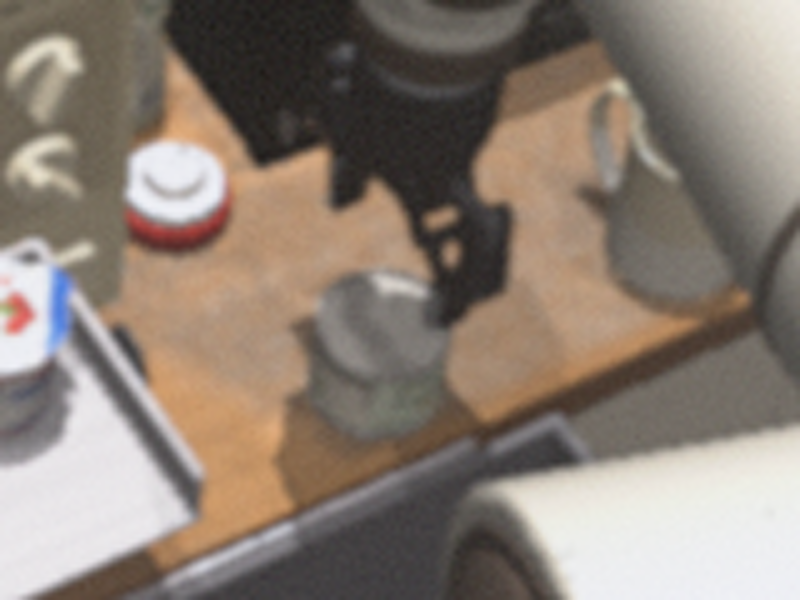

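The back fingertip is at about (345,200) and the front one at about (450,315), with the tin at (380,340) between and below them. That fits the computed straddle, so I'll descend gently.

To row units: 0.077 m / 0.8 = 0.0963, -0.002 m / 0.8 = -0.0025.

```bash
python3 drive.py '0.0025 -0.0025 0.025 0 0.085 | 0.0025 -0.0025 0.05 0 0.085 | 0.0025 -0.0025 0.0688 0 0.085 | 0.0025 -0.0025 0.0875 0 0.085 | 0.0025 -0.0025 0.0963 0 0.085'; python3 drive.py '0 0 0 0 0.085 | 0 -0.0063 0 0 0.085 | 0 -0.0125 0 0 0.085 | 0 -0.0225 0 0 0.085 | 0 -0.0325 0 0 0.085';python3 go.py .436 -.118 .04 90
```

```text
time: 2.23
ee_pos: [0.4368, -0.1182, 0.0403]
tcp_rot: [179.9, 0.0, 89.9]
wrist_force: [-0.3, 0.5, 1.2]
opening: 0.0853
grasp_force: 0.0
time: 2.65
ee_pos: [0.4098, -0.1177, 0.0402]
tcp_rot: [179.9, 0.0, 89.9]
wrist_force: [0.1, -0.9, 0.4]
opening: 0.0849
grasp_force: 0.3
shift [-0.0002  0.0262  0.0003] turn -0.1 t 2.65 q [-16.  -10.7 -29.   71.7   0.   74.1]
```

To row units: -0.07 m / 0.8 = -0.0875, -0.012 m / 0.8 = -0.015.

```bash
python3 drive.py '0 -0.0075 0 0 0.085 | 0 -0.015 0 0 0.085 | 0 -0.015 0 0 0.085 | 0 -0.01 -0.0375 0 0.085 | 0 -0.01 -0.0875 0 0.085'; python3 drive.py '0 0 0 0 0 | 0 0.0375 -0.0063 0 0 | 0 0.0813 -0.0063 0 0 | 0 0.0813 -0.0063 0 0 | 0 0.0813 -0.0063 0 0';python3 go.py .467 -.118 .045 90; python3 - <<'E'
from workcell import bot, camera, camera_info
import cv2
a=camera("scene")[190:310,320:480]; cv2.imwrite("pics/s3.png",cv2.resize(a,None,fx=5,fy=5,interpolation=2))
E
```

```text
time: 3.07
ee_pos: [0.4003, -0.117, 0.1073]
tcp_rot: [-179.7, -0.1, 89.9]
wrist_force: [1.3, -0.3, 0.4]
opening: 0.0852
grasp_force: 0.0
time: 3.48
ee_pos: [0.4678, -0.1175, 0.1133]
tcp_rot: [-179.9, -0.0, 90.0]
wrist_force: [-1.2, -0.1, 0.1]
opening: 0.0248
grasp_force: 0.0
shift [-0.0005 -0.0007  0.0683] turn -0.0 t 3.4833 q [-14.1  -4.6 -15.3  79.4  -0.   75.9]
```

View pics/s3.png

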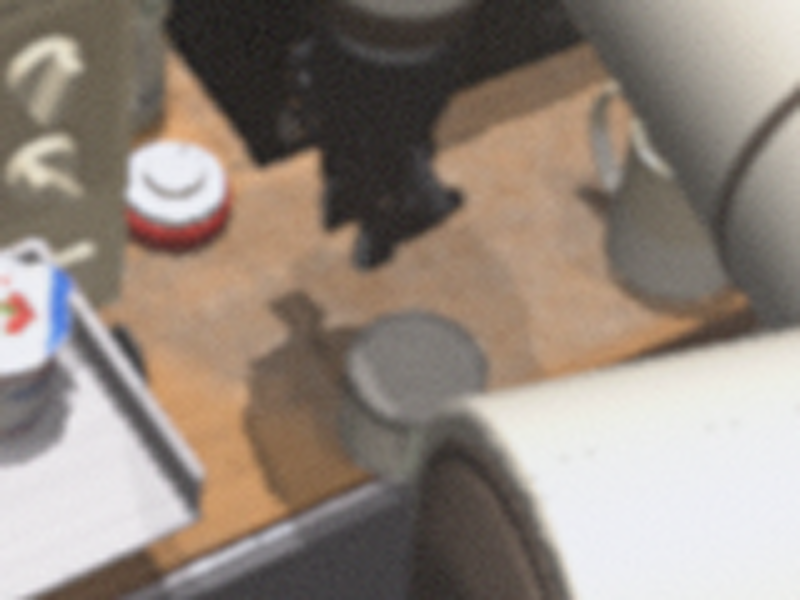

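The tin moved forward, with its top now at (415,365) in the crop, and it still stands on the worktop. The fingers at (375,255) are clear behind it. I'll lower them and push.

To row units: 0.067 m / 0.8 = 0.0838, 0.02 m / 0.8 = 0.025.

```bash
python3 drive.py '0 0 0.025 0 0 | 0 0 0.05 0 0 | 0 0 0.0688 0 0 | 0 0 0.0813 0 0 | 0 0 0.0838 0 0'; python3 drive.py '0 -0.0125 0 0 0 | 0 -0.0288 0 0 0 | 0 -0.0463 0 0 0 | 0 -0.065 0 0 0 | 0 -0.0838 0 0 0';python3 drive.py '0 -0.0188 0 0 0 | 0 -0.0375 0 0 0 | 0 -0.0563 0 0 0 | 0 -0.0688 0 0 0 | 0 -0.0688 0 0 0'; python3 go.py .35 -.118 .12 90; python3 - <<'E'
from workcell import bot, camera, camera_info
import cv2
cv2.imwrite("pics/s4.png",camera("scene"))
a=camera("top")[220:370,230:430]; cv2.imwrite("pics/t4.png",cv2.resize(a,None,fx=4,fy=4,interpolation=2))
E
```

```text
time: 3.95
ee_pos: [0.4656, -0.1175, 0.0458]
tcp_rot: [-179.9, -0.0, 89.9]
wrist_force: [0.2, -0.1, 0.3]
opening: 0.0001
grasp_force: 0.0
time: 4.37
ee_pos: [0.3993, -0.1177, 0.0485]
tcp_rot: [179.9, 0.0, 89.9]
wrist_force: [0.6, -0.3, 0.1]
opening: -0.0004
grasp_force: 0.0
time: 4.78
ee_pos: [0.3436, -0.1175, 0.0484]
tcp_rot: [179.9, 0.0, 89.9]
wrist_force: [0.6, -0.0, 0.6]
opening: -0.0001
grasp_force: 0.0
shift [-0.0005  0.0064 -0.0716] turn -0.1 t 4.7833 q [-18.9 -20.6 -35.7  74.8  -0.   71.3]
```

View pics/t4.png

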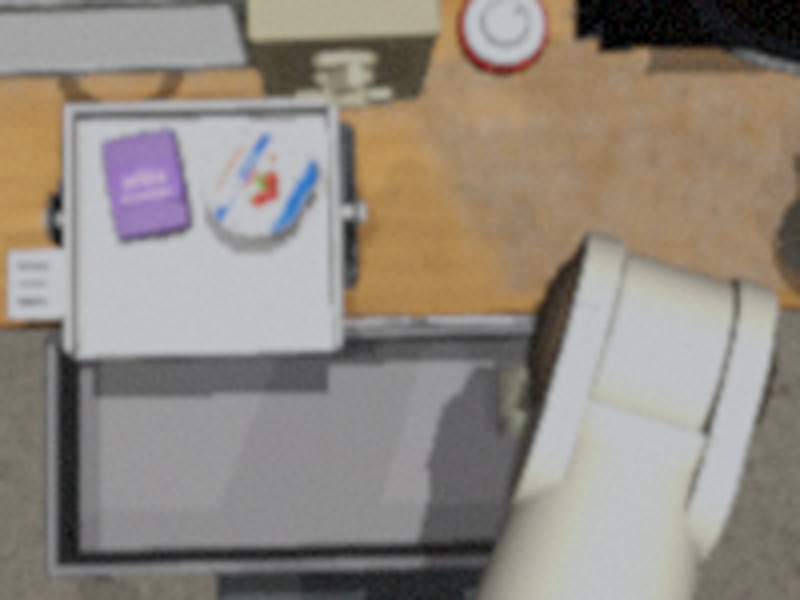

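The tin, at (510,400) in the crop, has gone over the edge into the bin. The tub and pack are untouched on the tray. Next I'll rise and go over to the ear.

To row units: -0.17 m / 0.8 = -0.2125, -0.15 m / 0.8 = -0.1875.

```bash
python3 drive.py '0 0 -0.05 0 0 | 0 0 -0.1 0 0 | 0 0 -0.15 0 0 | 0.025 0.0125 -0.1875 0 0 | 0.0625 0.025 -0.2125 0 0'; python3 drive.py '0.05 0 0 0 0 | 0.1 0 0 0 0 | 0.15 0.0125 0 0 0 | 0.2 0.025 0 0 0 | 0.25 0.0375 0 0 0' >/dev/null;python3 drive.py '0.05 0 0 0 0 | 0.1 0 0 0 0 | 0.1375 0 0 0 0 | 0.15 0 0.025 0 0 | 0.15 0 0.05 0 0'; python3 go.py .398 .254 .152 90; python3 - <<'E'
from workcell import bot, camera, camera_info
import cv2
a=camera("top")[220:370,230:430]; cv2.imwrite("pics/t5.png",cv2.resize(a,None,fx=4,fy=4,interpolation=2))
E
```

```text
time: 5.3
ee_pos: [0.3665, -0.0682, 0.2212]
tcp_rot: [179.7, 0.1, 89.7]
wrist_force: [1.6, 0.2, 0.5]
opening: -0.0003
grasp_force: 0.0
time: 6.13
ee_pos: [0.3963, 0.2558, 0.1775]
tcp_rot: [179.9, -0.1, 90.1]
wrist_force: [0.3, -0.3, -0.5]
opening: 0.0003
grasp_force: 0.0
shift [-0.0019  0.0017  0.0255] turn 0.1 t 6.1333 q [ 32.8  -6.7 -10.2  86.4   0.  122.7]
```

View pics/t5.png

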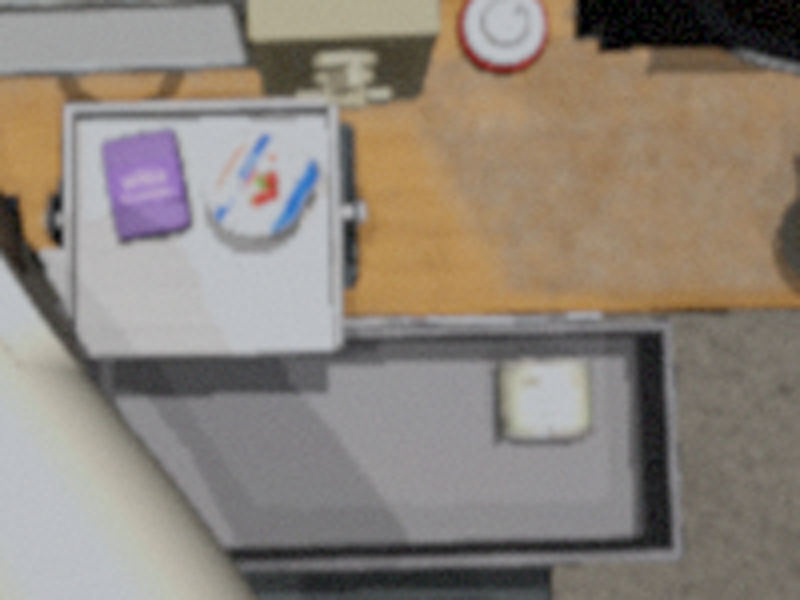

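The tin lies fully inside the bin at (545,400), and the tub and pack are still at the back of the tray. The finger is over the ear, so I'll press.

To row units: 0.044 m / 0.8 = 0.055, 0.002 m / 0.8 = 0.0025.

```bash
python3 drive.py '0.0025 0.0013 0.0188 0 0 | 0.0025 0.0013 0.0313 0 0 | 0.0025 0.0013 0.0388 0 0 | 0.0025 0 0.0475 0 0 | 0.0025 -0.0013 0.055 0 0'; python3 drive.py '0 -0.0025 0.0063 0 0 | 0 -0.005 0.0125 0 0 | 0 -0.0075 0.0175 0 0 | 0 -0.01 0.0225 0 0 | 0 -0.01 0.0225 0 0';  python3 go.py .388 .258 .114 90; python3 - <<'E'
from workcell import bot, camera, camera_info
import cv2
a=camera("scene")[200:400,250:470]; cv2.imwrite("pics/s6.png",cv2.resize(a,None,fx=3,fy=3,interpolation=2))
E
```

```text
time: 6.6
ee_pos: [0.3945, 0.2545, 0.134]
tcp_rot: [-180.0, -0.1, 89.9]
wrist_force: [-7.7, -1.3, 9.2]
opening: -0.0
grasp_force: 4.9
time: 7.02
ee_pos: [0.3867, 0.2544, 0.1157]
tcp_rot: [180.0, -0.0, 89.9]
wrist_force: [-1.0, -0.2, 3.9]
opening: 0.0001
grasp_force: 2.0
shift [0.0036 0.0012 0.0017] turn -0.1 t 7.0167 q [ 33.3  -7.4 -17.7  79.7   0.  123.4]
```

View pics/s6.png

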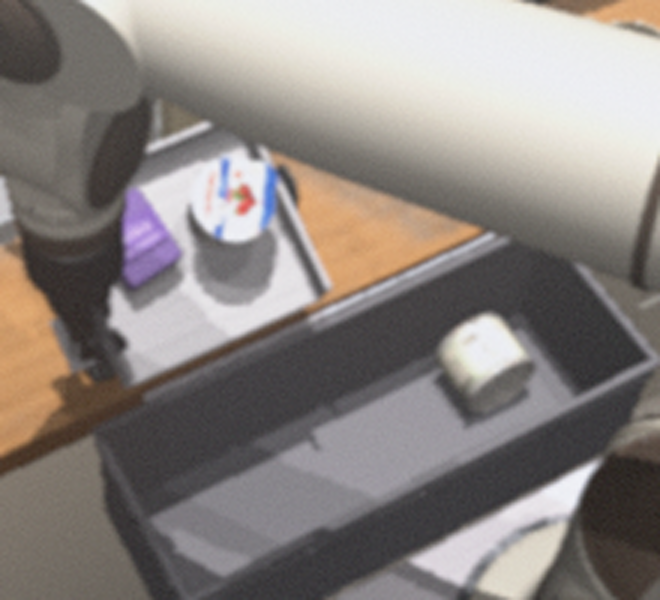

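The tray is tipped, with the pack at (150,240) and the tub at (235,200) just starting to slide. I'll press a little deeper and hold.

To row units: 0.005 m / 0.8 = 0.0063, 0.003 m / 0.8 = 0.0038.

```bash
for i in 1; do python3 drive.py '0 0 0.0038 0 0 | 0 0 0.0063 0 0 | 0 0 0.0063 0 0 | 0 0 0.0063 0 0 | 0 0 0.0063 0 0'; done; python3 drive.py '0 0 0 0 0 | 0 0 0 0 0 | 0 0 0 0 0 | 0 0 0 0 0 | 0 0 0 0 0'; python3 drive.py '0 0 0 0 0 | 0 0 0 0 0 | 0 0 0 0 0 | 0 0 0 0 0 | 0 0 0 0 0' >/dev/null; python3 - <<'E'
from workcell import bot, camera, camera_info
import cv2
a=camera("scene")[200:400,250:470]; cv2.imwrite("pics/s7.png",cv2.resize(a,None,fx=3,fy=3,interpolation=2))
E
```

```text
time: 7.48
ee_pos: [0.3867, 0.2545, 0.1105]
tcp_rot: [-180.0, -0.0, 89.9]
wrist_force: [-2.7, -0.2, 4.0]
opening: 0.0002
grasp_force: 2.4
time: 7.9
ee_pos: [0.3867, 0.2545, 0.1103]
tcp_rot: [-180.0, -0.0, 89.9]
wrist_force: [-2.4, -0.2, 4.4]
opening: 0.0002
grasp_force: 2.5
```

View pics/s7.png

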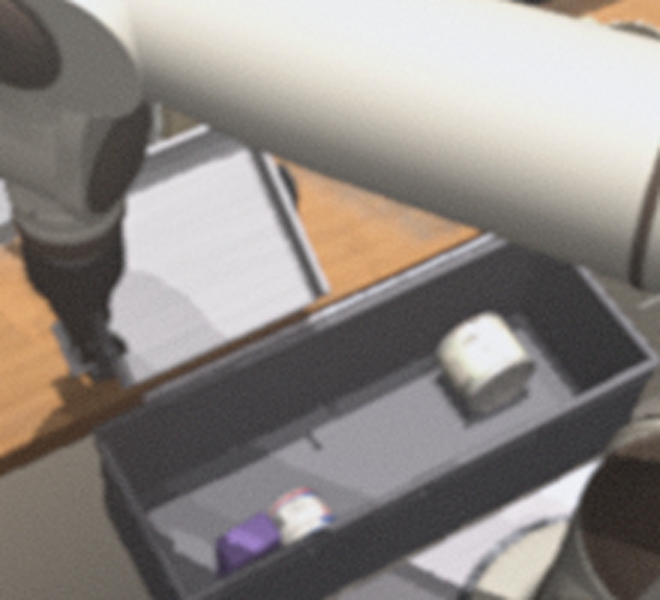

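The pack (245,545) and the tub (300,515) are both on the bin floor. I'll let the tray come up slowly, and check it by code because all 10 picture views are used.

To row units: -0.045 m / 0.8 = -0.0563, -0.032 m / 0.8 = -0.04.

```bash
python3 drive.py '0 0.0025 -0.01 0 0 | 0 0.005 -0.02 0 0 | 0 0.0075 -0.03 0 0 | 0 0.01 -0.04 0 0 | 0 0.01 -0.0563 0 0'; python3 drive.py '0 0 -0.05 0 0 | 0 0 -0.1 0 0 | 0 0 -0.125 0 0 | 0.05 0 -0.1375 0 0 | 0.1 0 -0.1375 0 0' >/dev/null;  python3 drive.py '0 0 0 0 0 | 0 0 0 0 0 | 0 0 0 0 0 | 0 0 0 0 0 | 0 0 0 0 0'; python3 drive.py '0 0 0 0 0 | 0 0 0 0 0 | 0 0 0 0 0 | 0 0 0 0 0 | 0 0 0 0 0' >/dev/null; python3 - <<'E'
from workcell import bot, camera, camera_info
import cv2,numpy as np
a=camera("top"); z=cv2.imread("pics/top0.png"); b=camera("top")
g=lambda i:cv2.cvtColor(i,6).astype(np.float32)
# tray right-front corner / right wall patch and ear (shift vs start by phase correlation)
for n,(r0,r1,c0,c1) in dict(frontR=(285,315,290,325),backR=(238,262,295,325)).items():
    print(n,cv2.phaseCorrelate(g(z)[r0:r1,c0:c1],g(a)[r0:r1,c0:c1],cv2.createHanningWindow((c1-c0,r1-r0),5)),np.abs(g(z)-g(a))[r0:r1,c0:c1].mean())
R=np.s_[300:365,240:400]; print("bin motion",np.abs(g(a)-g(b))[R].mean(),np.abs(g(a)-g(b))[R].max())
h=cv2.cvtColor(a,cv2.COLOR_BGR2HSV); m=cv2.inRange(h,(120,80,60),(155,255,255))[230:370,230:400]
ys,xs=np.nonzero(m); print("purple",len(xs),xs.mean()+230 if len(xs) else 0,ys.mean()+230 if len(xs) else 0)
print(bot.get_obs()["time"],bot.get_obs()["wrist_force"],bot.get_obs()["ee_pos"])
E
```

```text
time: 8.78
ee_pos: [0.3954, 0.2544, 0.1557]
tcp_rot: [180.0, 0.0, 89.9]
wrist_force: [-0.1, -0.0, -0.6]
opening: -0.0
grasp_force: 0.0
time: 9.62
ee_pos: [0.395, 0.3336, 0.2656]
tcp_rot: [180.0, -0.0, 89.9]
wrist_force: [-0.0, 0.1, -0.3]
opening: -0.0003
grasp_force: 0.0
frontR ((-0.05349296669942305, -0.05842881574347736), 0.9904638462596469) 9.04381
backR ((-0.34821987259200604, 0.16391618244968598), 0.8928197933567895) 9.673611
bin motion 2.0896153 21.0
purple 141 274.4113475177305 342.4397163120567
10.1333 [-0.33441327 -0.02114794  0.50581811] [0.39478909 0.33439378 0.26528928]
```

```bash
python3 -c "
from workcell import bot, camera, camera_info
print(bot.job_done())"
```

```text
the job is handed in; nothing more can be done
None
```

The job is handed in: the pictures show the tin, tub and pack in the bin and an image comparison shows the tray level again, but the hand-in returned no verdict. I did not go near the mug, timer, spice jar or bottle, and did not re-measure them.

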